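# Hold a floppy laptop lid open on the repair bench

### The job

This laptop is in for new hinges: its lid no longer stays up by itself and falls shut unless it is held. Pick the red screwdriver off the closed lid and lay it down (no dropping) lengthwise in the long tool bay of the dark blue tray, then raise the lid by the bar of the suction lifter stuck on it to 60 degrees from closed and hold it there for the technician: finish still gripping the bar, nothing let go. Never open the lid past 75 degrees, as the display cable is short, never let the lid drop, and leave the phone, the bottle and the tin where they are.

Things in the scene. Friction and masses are not known exactly. Their poses are not given: they have to be found in the camera images.
- laptop: Silver laptop, closed, 300 mm wide (its y) by 212 mm deep (its x) by 17.5 mm high with the lid shut, lying on a blue bench mat and not sliding on it. Origin: centre of its underside; x points from its front edge (towards the robot) to its hinge edge, z up. Top of the shut lid: 17.5 mm above the origin. This body stays still while the lid moves.
- laptop_hinge (a point): Middle of the lid's hinge axis, at the rear edge of the laptop: 100 mm behind the laptop's origin along its x and 11.5 mm above it. The axis runs along the laptop's y.
- lid (a joint): Opening angle of the laptop lid in rad: 0 shut, grows as the front edge rises; 60 degrees = 1.047. The lid with the lifter weighs about 0.5 kg; the hinge has practically no friction, so the lid falls shut when let go below about 90 degrees.
- lifter_bar (a point): Two-cup suction lifter stuck on the lid's outer face near its front edge: black round bar, 14 mm thick, along the laptop's y, an orange post on a 54 mm rubber cup at each end; 85 mm of bar is free between the posts. This point: middle of the bar, 38 mm off the lid's face; lid shut: 165 mm in front of the hinge axis, 44 mm above it. Moves with the lid; z points away from the lid, y along the bar.
- screwdriver: Precision screwdriver, 150 mm long, 60 g: red eight-sided handle 18 mm thick, steel shaft 5 mm thick. Lies on the closed lid behind the lifter. Origin: under the middle of the handle, on the handle's underside; x points along the tool to the tip. Handle from -45 to +45 mm, shaft to +105 mm along x; its axis is 9 mm above the origin; balances about 10 mm ahead of the origin.
- screwdriver_mid (a point): Middle of the screwdriver's length, on its axis: 27.5 mm from its origin along x and 9 mm up.
- tray: Dark blue silicone tool tray with light blue walls, 206 mm long (x) by 128 mm wide (y) by 11 mm high, fixed to the mat on the left or on the right of the laptop. One long bay without partitions (the tool bay) lies on its +y side; the other side is a row of five small pockets with screws. Origin: centre of its underside, z up.
- tray_bay (a point): Centre of the floor of the tool bay: 22 mm from the tray's origin along the tray's y and 3 mm up; x along the bay. The bay is 194 mm long and 72 mm wide inside, its walls rise 8 mm above its floor.
- phone: Black phone, 150 x 73 x 8 mm, lying on the mat on the other side of the laptop. Origin: centre of its underside. Leave alone.
- bottle: White closed bottle with a blue cap, 54 mm diameter, 125 mm high, farther out than the laptop, on the robot's left (+y). Origin: centre of its underside. Leave alone.
- tin: Round aluminium tin, 65 mm diameter, 24 mm high, farther out than the laptop, on the robot's right (-y). Origin: centre of its underside. Leave alone.
Not all that is in view belongs to the job. Of the things that look like the screwdriver, the larger one is meant.

How it is judged:
On the way, in this order (a step that is already met when the one before it is completed fails the run):
1. the screwdriver lies in the tool bay, released, and the lid is still shut (x of screwdriver_mid in the frame of tray_bay between -0.026 and 0.026 m and y of screwdriver_mid in the frame of tray_bay between -0.028 and 0.028 m and z of screwdriver_mid in the frame of tray_bay between 0 and 0.0125 m and angle between the x axis of screwdriver and the x axis of tray_bay, either way round below 0.4 rad and contact force between the fingers and screwdriver below 0.05 N and linear speed of screwdriver below 0.03 m/s and value of joint lid below 0.06 rad), for 0.2 s.
2. the lid is raised by the lifter to 60 degrees (value of joint lid between 0.96 and 1.134 rad and contact force between the fingers and laptop above 1 N and distance between the grasp point and lifter_bar below 0.04 m), for 0.2 s.
At the end, for the whole second after the job is handed in: The lid stands still at 60 degrees from closed (within 5), carried by the fingers (over 1 N) within 40 mm of the middle of the lifter's bar; the screwdriver lies released on the floor of the tool bay, lengthwise within 23 degrees; phone, bottle and tin moved less than 20 mm (all of step 2 and velocity of joint lid between -0.05 and 0.05 rad/s and x of screwdriver_mid in the frame of tray_bay between -0.026 and 0.026 m and y of screwdriver_mid in the frame of tray_bay between -0.028 and 0.028 m and z of screwdriver_mid in the frame of tray_bay between 0 and 0.0125 m and angle between the x axis of screwdriver and the x axis of tray_bay, either way round below 0.4 rad and contact force between the fingers and screwdriver below 0.05 N and linear speed of screwdriver below 0.02 m/s and distance of each of phone, bottle, tin from where it was at the start of the episode below 0.02 m); the arm keeps its last pose, push and grip.
It fails at once if the lid is opened past 75 degrees (value of joint lid above 1.309 rad).
It fails at once if the lid is let drop (falls shut faster than 1 rad/s) (velocity of joint lid below -1 rad/s).
It fails at once if the screwdriver is dropped (moves faster than 0.7 m/s out of the fingers) (contact force between the fingers and screwdriver below 0.05 N and linear speed of screwdriver above 0.7 m/s).
It fails at once if the phone, the bottle or the tin is moved by more than 20 mm (distance of any of phone, bottle, tin from where it was at the start of the episode above 0.02 m).
It also fails if it takes over 51 s, if anything falls off the work surface, if the arm or the gripper's body presses on something with over 40 N, if the wrist force passes 120 N, or if a joint passes its speed limit or range.

### The arm

A 6-joint arm with a two-finger parallel gripper is mounted at the origin on the work surface. World frame = base frame: x ahead of the robot, y to its left, z up, the work surface at z = 0. Lengths are in m, angles in rad, forces in N, time in s.
With the tool pointing down it reaches from about 0.325 to 0.85 m from the base axis. Payload 4.4 kg.
Tool frame: the origin (TCP) lies on the centre line of the jaws, within the pads' length; the fingertips stand 22 mm ahead of it and the grasp point (between the pads) lies 3 mm ahead of it; z points along the fingers, y is the line along which they close (so a half turn about z gives the same grasp; the last joint's range is limited). The gripper opens to 94 mm and grips with 3 to 60 N. Pads are 16 mm wide; open, the fingers measure 119 mm over their backs; the gripper's body (75 mm by 177 mm) begins 78 mm behind the grasp point.
Start: joints at [-1.337, 0.207, 1.542, -0, 1.393, -0.15], TCP at [0.215, -0.533, 0.202] pointing down, gripper open.
Joint ranges: [-2.73, 2.73], [-0.86, 2.22], [0.23, 2.46], [-1.11, 4.25], [0.08, 2.63], [-2.82, 2.82]. Speed limits (rad/s): [2.79, 2.79, 3.14, 3.14, 3.14, 3.14].

### API

Orientations are given as [roll, pitch, yaw] about the fixed x, y, z axes, in that order (R = Rz(yaw) Ry(pitch) Rx(roll)).
In Python, from bench import ctrl, read_camera, hand_in, nets gives the robot as it stands. The module is installed in compiled form; this text tells all that it offers.
- The arm moves only by the tool servo_tool, never from a script. Its argument "motion" is a list of rows, each an object of numbers: "dx", "dy", "dz": the shift along the tool's x, y, z in m; "yaw": the turn about the tool's z in degrees. In form: [{"dx": .., "dy": .., "dz": .., "yaw": ..}, ...]. A call has 1 to 12 rows; each row is the pose to reach, as a shift and turn from the pose commanded when the call began, along the tool's axes at that moment; what a row does not reach only later rows make up. A row lasts 1/10 s, in which the tool goes at most 50 mm and 8.59 degrees, less where a joint would pass 70% of its speed; a pose out of reach is approached as far as the arm can. A call with a gripper value outside its range is refused whole. "jaw" is the opening, from 0 (shut) to 1 (fully open), set as the call begins (left out, the last holds). The fingers move at their own pace and stop on an object; the grip force is fixed at half the most. Time passes only in rows, so rows that repeat a pose let the fingers close. It gives the time, the measured TCP pose, the force, the opening and the grip force at its end, in the units of the state.
- ctrl.observe(): the state, without advancing time (a new reading comes with each control period).
- read_camera(name): name is "scene" or "side" or "wrist"; returns a dict with "img" (384x512x3 uint8, red, green, blue), "depth" (384x512 float32, m along the optical axis (not along the pixel's ray), 0 where there is no reading), "fx", "fy", "cx", "cy" (pixels), "k1" (the pictures are not rectified: a ray, as slopes to the right and down, at radius r is drawn at 1 + k1 r^2 times it, then the intrinsics apply), "extrinsics" (4x4, takes a point from world to camera coordinates); the wrist camera has in their place "tool_from_camera" (4x4, takes a point from camera to tool coordinates, whose origin is the TCP and whose axes are the flange's). Camera axes: x right, y up, looking along -z (the intrinsics and any distortion apply to the point x, -y, -z); pixel columns grow to the right and rows downward; lengths in m; the calibration is good to about 2 mm. A picture is of the moment at which its call begins: read the wrist's pose just before it.
- hand_in(): hands the job in; it is judged then, once.
Trained networks look in the newest picture that a camera, given by its name, has taken for a name from the list of things; names that differ only in an ending like _2 or _b are one class to them, and where a whole thing is asked for, a point or a joint stands for the part that bears it (a point fixed in the world has none). Each returns a list of dicts, best first, with "conf" (0 to 1); they miss things now and then, are a little off and sometimes report something else, mostly with a low value. They report only what shows in the picture. A call takes as long as a camera call. They do not tell look-alikes from the thing itself.
- nets.silhouettes(camera, thing): "pixels" (384x512 bool, what is visible of it) and "position" ([column, row] in pixels, amid what is visible of it).
- nets.place_of(camera, thing): "position" ([column, row] in pixels: a listed point, or the origin of a listed thing).
The state is a dict: "time": time; "qpos": joint angles; "joint_vel": joint speeds; "effort": joint torques, N m; "tool_pos": TCP position; "ee_rot": TCP orientation; "force": force on the tool from outside, world axes, zero at the start; "ft_torque": the same for the moment, N m; "grip_width": finger opening in m; "grip_force": force on a finger pad.
Only numpy, scipy, OpenCV 4.12 (cv2) and the standard library are available. Lean on these libraries where they do the work, as an engineer would, in place of code of your own. Each camera call takes 0.05 s, during which the arm holds its last target. There are 200 camera calls.

## Working session

There is one attempt and no reset: what is moved stays moved. The work goes in short steps, Python scripts to look and compute and a tool call to move; the robot and the scene stay as the last step left them, time stands still between calls to the robot, and variables do not carry over. Pictures are saved under pics/ and viewed, at most 10 in all, crops included, and the job is handed in when it is done.

Besides the shell and the picture viewer there is one more tool, called after ">>>" by a JSON object that holds its "api" and its "payload". servo_tool: Moves the arm, as the interface text tells. Its arguments: {"type":"object","properties":{"motion":{"type":"array"},"jaw":{"type":"number"}},"required":["motion"]}

```bash
mkdir -p pics; cat > h.py <<'E'
import numpy as np, cv2
from bench import ctrl, read_camera, hand_in, nets
from scipy.spatial.transform import Rotation as R
def T_tool():
    s=ctrl.observe(); T=np.eye(4); T[:3,:3]=R.from_euler('xyz',s['ee_rot']).as_matrix(); T[:3,3]=s['tool_pos']; return T
def cam(name):
    T=T_tool(); c=read_camera(name)
    c['w']=T@c['tool_from_camera'] if name=='wrist' else np.linalg.inv(c['extrinsics'])
    return c
def ray(c,u,v):
    x=(np.atleast_1d(u)-c['cx'])/c['fx']; y=(np.atleast_1d(v)-c['cy'])/c['fy']; a,b=x.copy(),y.copy()
    for _ in range(15):
        k=1+c['k1']*(a*a+b*b); a=x/k; b=y/k
    return np.stack([a,-b,-np.ones_like(a)],-1)
def pts(c,mask):
    v,u=np.nonzero(mask&(c['depth']>0)); d=c['depth'][v,u]
    return (ray(c,u,v)*d[:,None])@c['w'][:3,:3].T+c['w'][:3,3]
def onplane(c,u,v,z):
    r=(ray(c,u,v)@c['w'][:3,:3].T); o=c['w'][:3,3]; return o+r*((z-o[2])/r[:,2])[:,None]
def save(c,n): cv2.imwrite('pics/'+n,c['img'][:,:,::-1])
E
python3 - <<'E'
from h import *
for n in ('scene','side'):
    c=cam(n); save(c,n+'0.png'); print(n,c['w'].round(3).tolist())
    for t in ['laptop','laptop_hinge','lifter_bar','screwdriver','screwdriver_mid','tray','tray_bay','phone','bottle','tin']:
        for p in nets.place_of(n,t)[:3]: print(t,'pl',np.round(p['position']),round(p['conf'],2), onplane(c,*p['position'],0.02)[0].round(3))
    for p in nets.silhouettes(n,'screwdriver'): 
        P=pts(c,p['pixels']); print('sil',np.round(p['position']),p['conf'],p['pixels'].sum(),np.median(P,0).round(3),np.ptp(P,0).round(3))
s=ctrl.observe(); print(s)
E
```

```text
scene [[-0.863, -0.408, 0.299, 0.882], [0.506, -0.677, 0.535, 0.528], [-0.016, 0.612, 0.791, 0.825], [0.0, 0.0, 0.0, 1.0]]
laptop pl [268. 188.] 0.97 [ 0.533 -0.021  0.02 ]
laptop_hinge pl [240. 202.] 0.6 [ 0.626 -0.017  0.02 ]
lifter_bar pl [284. 161.] 0.9 [ 0.438 -0.083  0.02 ]
lifter_bar pl [263. 328.] 0.74 [0.747 0.307 0.02 ]
screwdriver pl [264. 200.] 0.66 [0.564 0.012 0.02 ]
screwdriver pl [201. 239.] 0.63 [0.765 0.035 0.02 ]
screwdriver_mid pl [269. 200.] 0.76 [0.551 0.017 0.02 ]
screwdriver_mid pl [196. 238.] 0.46 [0.775 0.024 0.02 ]
screwdriver_mid pl [265. 185.] 0.17 [ 0.534 -0.033  0.02 ]
tray pl [214. 129.] 0.93 [ 0.551 -0.319  0.02 ]
tray_bay pl [218. 132.] 0.58 [ 0.55 -0.3   0.02]
phone pl [361. 291.] 0.63 [0.509 0.35  0.02 ]
bottle pl [263. 330.] 0.89 [0.748 0.31  0.02 ]
bottle pl [269. 187.] 0.33 [ 0.526 -0.022  0.02 ]
tin pl [161. 156.] 0.89 [ 0.745 -0.295  0.02 ]
sil [266. 194.] 0.71 236 [0.561 0.008 0.035] [0.066 0.118 0.023]
sil [205. 240.] 0.61 156 [0.76  0.033 0.014] [0.061 0.038 0.018]
sil [259. 323.] 0.17 757 [0.756 0.316 0.087] [0.05  0.063 0.127]
side [[-0.9
[... 1041 characters left out ...]
14] [0.091 0.049 0.017]
{'time': 1.2, 'qpos': array([-1.33750238e+00,  2.06580360e-01,  1.54150977e+00,  3.37183439e-05,
        1.39349741e+00, -1.50459578e-01]), 'joint_vel': array([-0.00100287,  0.00030838, -0.00020374,  0.00061291, -0.00037839,
       -0.00158555]), 'effort': array([-3.61391512e-04, -3.70889497e+01, -2.81761998e+01,  6.98077586e-02,
        2.76418088e-02, -6.84261522e-06]), 'tool_pos': array([ 0.21530408, -0.53316992,  0.20245319]), 'ee_rot': array([ 3.14158263e+00, -3.20492478e-05,  3.83747581e-01]), 'force': array([-0.86798994,  0.03650717,  0.02043023]), 'ft_torque': array([-0.03863956,  0.00420932,  0.00728875]), 'grip_force': 0.0, 'grip_width': 0.09417872621162983}
```

View pics/scene0.png

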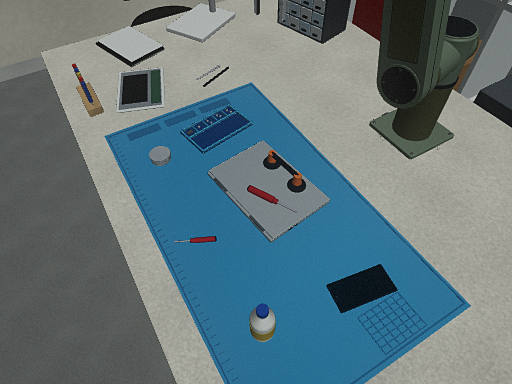

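```bash
python3 - <<'E'
import cv2
a=cv2.imread('pics/side0.png')[120:270,160:360]; cv2.imwrite('pics/side_crop.png',cv2.resize(a,None,fx=4,fy=4,interpolation=2))
E
```

```text
(no output)
```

View pics/side_crop.png

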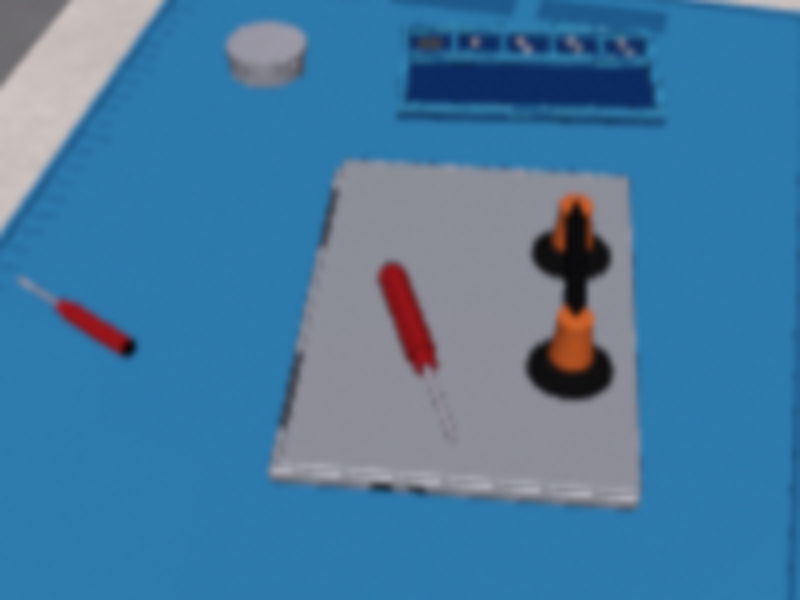

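Candidates are the red screwdriver on the lid at scene (266,195), which is long, and the small red one with a black end on the mat at (201,239). The larger one on the lid fits the description, and the crop confirms it. Lifter bar is at about (284,167), and the tray bay at about (220,135) with the bay towards the laptop. Next I'll look from above with the wrist camera.

>>> {"api": "servo_tool", "payload": {"motion": [{"dx": 0.434,"dy": -0.259,"dz": -0.15},{"dx": 0.434,"dy": -0.259,"dz": -0.15},{"dx": 0.434,"dy": -0.259,"dz": -0.15},{"dx": 0.434,"dy": -0.259,"dz": -0.15},{"dx": 0.434,"dy": -0.259,"dz": -0.15},{"dx": 0.434,"dy": -0.259,"dz": -0.15},{"dx": 0.434,"dy": -0.259,"dz": -0.15},{"dx": 0.434,"dy": -0.259,"dz": -0.15},{"dx": 0.434,"dy": -0.259,"dz": -0.15},{"dx": 0.434,"dy": -0.259,"dz": -0.15},{"dx": 0.434,"dy": -0.259,"dz": -0.15},{"dx": 0.434,"dy": -0.259,"dz": -0.15}], "jaw": 0.45}}

```text
invalid input
```

```bash
python3 - <<'E'
from h import *
c=cam('wrist'); save(c,'w1.png'); s=ctrl.observe(); print(s['tool_pos'],s['ee_rot'],s['time'])
for t in ['laptop','lifter_bar','screwdriver','screwdriver_mid','tray','tray_bay']:
    for p in nets.place_of('wrist',t)[:2]:
        u,v=np.round(p['position']).astype(int); m=np.zeros((384,512),bool); m[v-1:v+2,u-1:u+2]=1
        print(t,(u,v),round(p['conf'],2),pts(c,m).mean(0).round(4))
for t in ['screwdriver','tray','lifter_bar','laptop']:
  for p in nets.silhouettes('wrist',t)[:2]:
    m=p['pixels']; P=pts(c,m); print(t,p['conf'],m.sum(),np.median(P,0).round(4))
    if t=='tray': P=P[P[:,2]<.03]
    if t=='screwdriver': print(' ztop',np.percentile(P[:,2],[5,50,95,99]))
    q=cv2.minAreaRect((P[:,:2]*1000).astype(np.float32)); print(q, cv2.boxPoints(q).round(1).tolist())
m=np.zeros((384,512),bool)
E
```

```text
[ 0.21530921 -0.53317495  0.20243736] [3.14159022e+00 8.47849586e-06 3.83794073e-01] 1.25
```

View pics/w1.png

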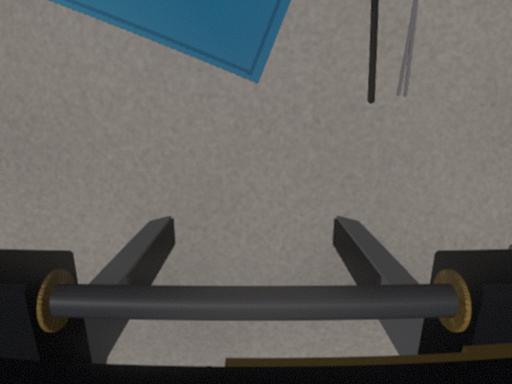

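The picture still shows the start pose (mat corner at (258,80)), because the move was refused. I'll retry with every field given.

>>> {"api": "servo_tool", "payload": {"motion": [{"dx": 0.311,"dy": -0.276,"dz": -0.17,"yaw": 22},{"dx": 0.311,"dy": -0.276,"dz": -0.17,"yaw": 22},{"dx": 0.311,"dy": -0.276,"dz": -0.17,"yaw": 22},{"dx": 0.311,"dy": -0.276,"dz": -0.17,"yaw": 22},{"dx": 0.311,"dy": -0.276,"dz": -0.17,"yaw": 22},{"dx": 0.311,"dy": -0.276,"dz": -0.17,"yaw": 22},{"dx": 0.311,"dy": -0.276,"dz": -0.17,"yaw": 22},{"dx": 0.311,"dy": -0.276,"dz": -0.17,"yaw": 22},{"dx": 0.311,"dy": -0.276,"dz": -0.17,"yaw": 22},{"dx": 0.311,"dy": -0.276,"dz": -0.17,"yaw": 22},{"dx": 0.311,"dy": -0.276,"dz": -0.17,"yaw": 22},{"dx": 0.311,"dy": -0.276,"dz": -0.17,"yaw": 22}], "jaw": 0.45}}

```text
time: 2.95
tool_pos: [0.3997, -0.1614, 0.3716]
ee_rot: [-3.141, 0.002, -0.001]
force: [-0.8, 0.3, 0.0]
grip_width: 0.0424
grip_force: 0.0
```

```bash
cat > look.py <<'E'
from h import *
import sys
c=cam('wrist'); save(c,sys.argv[1]); s=ctrl.observe(); print(s['tool_pos'],s['ee_rot'],s['time'])
for t in sys.argv[2].split(','):
    for p in nets.place_of('wrist',t)[:2]:
        u,v=np.round(p['position']).astype(int); m=np.zeros((384,512),bool); m[max(v-1,0):v+2,max(u-1,0):u+2]=1
        print(t,(u,v),round(p['conf'],2),pts(c,m).mean(0).round(4))
for t in sys.argv[3].split(','):
  for p in nets.silhouettes('wrist',t)[:2]:
    m=p['pixels']; P=pts(c,m); print(t,'sil',p['conf'],m.sum(),np.median(P,0).round(4),'z',np.percentile(P[:,2],[5,50,95,99]).round(4))
    q=cv2.minAreaRect((P[:,:2]*1000).astype(np.float32)); print(np.round(q[0],1),np.round(q[1],1),round(q[2],1))
E
python3 look.py w2.png laptop,lifter_bar,screwdriver,screwdriver_mid,tray,tray_bay screwdriver,tray,lifter_bar,laptop
```

```text
[ 0.39947413 -0.16174937  0.37137017] [-3.14092895e+00  1.94306191e-03 -2.29750365e-03] 3.0
laptop (np.int64(175), np.int64(75)) 0.82 [ 0.5265 -0.0368  0.0192]
laptop (np.int64(348), np.int64(70)) 0.69 [ 0.5358 -0.3151  0.0056]
lifter_bar (np.int64(174), np.int64(115)) 0.97 [ 0.4645 -0.043   0.0642]
screwdriver (np.int64(151), np.int64(51)) 0.59 [ 0.5603 -0.0059  0.0373]
screwdriver_mid (np.int64(135), np.int64(56)) 0.74 [0.5535 0.0193 0.0375]
screwdriver_mid (np.int64(360), np.int64(71)) 0.69 [ 0.5346 -0.3352  0.0048]
tray (np.int64(361), np.int64(70)) 0.69 [ 0.5362 -0.3367  0.005 ]
tray_bay (np.int64(348), np.int64(75)) 0.72 [ 0.5281 -0.3158  0.0046]
tray_bay (np.int64(173), np.int64(117)) 0.31 [ 0.4616 -0.041   0.0627]
screwdriver sil 0.75 841 [ 0.5605 -0.003   0.0358] z [0.0289 0.0358 0.0387 0.0395]
[550.4  23.2] [ 18.7 151.7] 25.3
tray sil 0.92 10448 [ 0.542  -0.3377  0.0058] z [0.0038 0.0058 0.0138 0.0148]
[ 539.1 -337.9] [210.9 129.8] 10.4
lifter_bar sil 0.83 24063 [ 0.5277 -0.0449  0.0196] z [0.0179 0.0196 0.0318 0.064 ]
[526.7 -32.2] [210.2 313.5] 7.1
laptop sil 0.61 24410 [ 0.5295 -0.0433  0.0196] z [0.0177 0.0196 0.0316 0.064 ]
[531.  -32.3] [220.5 313.5] 7.6
```

View pics/w2.png

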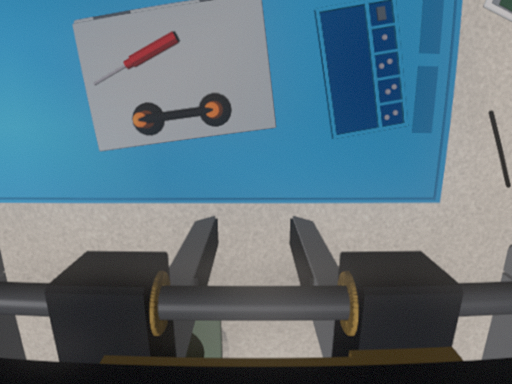

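The screwdriver lies from (95,83) tip to (177,38), and the bar between posts (142,119) and (213,109). The tray bay is at about (348,75), on the side towards the laptop. Now I'll refine the angles.

```bash
python3 - <<'E'
from h import *
c=cam('wrist'); hsv=cv2.cvtColor(c['img'],cv2.COLOR_RGB2HSV)
h,s,v=cv2.split(hsv)
m=np.zeros((384,512),bool); m[0:140,310:400]=1
print(hsv[75,348],hsv[75,314],hsv[150,350])
f=m&(abs(h.astype(int)-hsv[75,348][0])<10)&(abs(v.astype(int)-hsv[75,348][2])<35)&(s>80)
n,l,st,ce=cv2.connectedComponentsWithStats(cv2.erode(f.astype(np.uint8),np.ones((2,2))),connectivity=4); i=l[75,348]; P=pts(c,l==i)
q=cv2.minAreaRect((P[:,:2]*1000).astype(np.float32)); print('bay',q,np.median(P,0),st[i])
o=(h<18)&(s>150)&(v>120); o[:90]=0; o[140:]=0; o[:,:120]=0;o[:,240:]=0
n,l,st,ce=cv2.connectedComponentsWithStats(o.astype(np.uint8))
for i in range(1,n):
    if st[i][4]>20: P=pts(c,l==i); Q=P[P[:,2]>.05]; print('post',ce[i],st[i][4],P.mean(0),P[:,2].max())
b=(v<60); b[:100]=0;b[125:]=0;b[:,:158]=0;b[:,200:]=0
P=pts(c,b); P=P[P[:,2]>.055]; print('bar',len(P),np.median(P,0)); d=np.polyfit(P[:,1],P[:,0],1); print('x=a*y+b',d,np.degrees(np.arctan(d[0])),P[:,2].max(),np.ptp(P,0))
q=cv2.minAreaRect((P[:,:2]*1000).astype(np.float32)); print(q)
a=((v>120)&(s<50)); a[152:]=0; a[:,:70]=0; a[:,290:]=0
P=pts(c,a); P=P[(P[:,2]>.012)&(P[:,2]<.025)]; 
q=cv2.minAreaRect((P[:,:2]*1000).astype(np.float32)); print('lid',q,np.median(P[:,2]))
E
```

```text
[105 211 110] [100 178 172] [100 180 171]
bay ((534.1426391601562, -318.27203369140625), (195.83863830566406, 71.09313201904297), 10.445354461669922) [ 0.53859683 -0.31885327  0.00539778] [ 320    6   59  130 5414]
post [212.76190476 109.62698413] 126 [ 0.47290096 -0.10042441  0.06306933] 0.06542302408589445
post [138.87234043 120.        ] 94 [0.45866149 0.0116535  0.0630837 ] 0.06552210926125529
bar 313 [ 0.46569563 -0.04852552  0.06365677]
x=a*y+b [-0.13052639  0.45966401] -7.436568674422567 0.06701008362812927 [0.01869136 0.06319109 0.0081434 ]
((465.6924133300781, -48.49474334716797), (12.464181900024414, 64.580322265625), 6.314079284667969)
lid ((529.9336547851562, -35.7640380859375), (210.0811309814453, 298.3899230957031), 7.196768760681152) 0.019545146734025964
```

>>> {"api": "servo_tool", "payload": {"motion": [{"dx": 0.158,"dy": -0.169,"dz": 0.2,"yaw": -100},{"dx": 0.158,"dy": -0.169,"dz": 0.2,"yaw": -100},{"dx": 0.158,"dy": -0.169,"dz": 0.2,"yaw": -100},{"dx": 0.158,"dy": -0.169,"dz": 0.2,"yaw": -100},{"dx": 0.158,"dy": -0.169,"dz": 0.2,"yaw": -100},{"dx": 0.158,"dy": -0.169,"dz": 0.2,"yaw": -100},{"dx": 0.158,"dy": -0.169,"dz": 0.2,"yaw": -100},{"dx": 0.158,"dy": -0.169,"dz": 0.2,"yaw": -100},{"dx": 0.158,"dy": -0.169,"dz": 0.2,"yaw": -100},{"dx": 0.158,"dy": -0.169,"dz": 0.2,"yaw": -100},{"dx": 0.158,"dy": -0.169,"dz": 0.2,"yaw": -100},{"dx": 0.158,"dy": -0.169,"dz": 0.2,"yaw": -100}], "jaw": 0.45}}

```text
time: 4.75
tool_pos: [0.5584, 0.0083, 0.1723]
ee_rot: [-3.141, -0.0, 1.75]
force: [0.1, -0.1, 0.7]
grip_width: 0.0424
grip_force: 0.0
```

```bash
cat > go.py <<'E'
from h import *
import sys
x,y,z,yaw=map(float,sys.argv[1:5]); T=T_tool(); s=ctrl.observe()
d=T[:3,:3].T@(np.array([x,y,z])-T[:3,3]); a=np.degrees(np.arctan2(T[1,0],T[0,0]))
print(s['time'],s['tool_pos'].round(4),'yaw',a.round(2),'-> d',d.round(4),'yaw',-((yaw-a+180)%360-180),'w',s['grip_width'],'f',s['force'].round(2),'q6',s['qpos'][5])
E
python3 go.py .558 .0073 .10 115.3
python3 look.py w3.png screwdriver_mid screwdriver
```

```text
4.75 [0.5584 0.0083 0.1723] yaw 100.29 -> d [-0.0009 -0.0006  0.0723] yaw -15.013606740298911 w 0.04242917969339738 f [ 0.08 -0.06  0.71] q6 -0.31958293950966477
[0.55841446 0.00829823 0.17235616] [-3.14143707e+00 -1.70955290e-05  1.75189714e+00] 4.8
screwdriver_mid (np.int64(445), np.int64(202)) 0.78 [0.7765 0.0191 0.0139]
screwdriver_mid (np.int64(247), np.int64(162)) 0.69 [0.5494 0.027  0.0378]
screwdriver sil 0.82 1838 [0.5587 0.0063 0.0357] z [0.0297 0.0357 0.0384 0.039 ]
[551.3  20.8] [ 19.6 159.7] 25.6
screwdriver sil 0.58 803 [0.7608 0.0296 0.0135] z [0.0084 0.0135 0.016  0.0165]
[780.9  21.1] [ 15.5 110.6] 63.0
```

>>> {"api": "servo_tool", "payload": {"motion": [{"dx": -0.001,"dy": 0,"dz": 0.03,"yaw": -8},{"dx": -0.001,"dy": 0,"dz": 0.06,"yaw": -15.2},{"dx": -0.001,"dy": 0,"dz": 0.08,"yaw": -15.2},{"dx": -0.001,"dy": 0,"dz": 0.1,"yaw": -15.2},{"dx": -0.001,"dy": 0,"dz": 0.115,"yaw": -15.2},{"dx": -0.001,"dy": 0,"dz": 0.123,"yaw": -15.2},{"dx": -0.001,"dy": 0,"dz": 0.1275,"yaw": -15.2},{"dx": -0.001,"dy": 0,"dz": 0.1275,"yaw": -15.2}], "jaw": 0.45}}

```text
time: 5.7
tool_pos: [0.5586, 0.0072, 0.0449]
ee_rot: [-3.142, -0.0, 2.01]
force: [0.6, -0.4, 0.2]
grip_width: 0.0421
grip_force: 0.0
```

>>> {"api": "servo_tool", "payload": {"motion": [{"dx": 0,"dy": 0,"dz": 0,"yaw": 0},{"dx": 0,"dy": 0,"dz": 0,"yaw": 0},{"dx": 0,"dy": 0,"dz": 0,"yaw": 0},{"dx": 0,"dy": 0,"dz": 0,"yaw": 0},{"dx": 0,"dy": 0,"dz": 0,"yaw": 0},{"dx": 0,"dy": 0,"dz": 0,"yaw": 0},{"dx": 0,"dy": 0,"dz": 0,"yaw": 0},{"dx": 0,"dy": 0,"dz": 0,"yaw": 0}], "jaw": 0}}

```text
time: 6.5
tool_pos: [0.5585, 0.0072, 0.0449]
ee_rot: [-3.142, -0.0, 2.01]
force: [-0.7, -0.5, -0.2]
grip_width: 0.0005
grip_force: 0.0
```

```bash
python3 look.py w4.png screwdriver screwdriver; python3 -c "
from h import *
for n in ('side','scene'):
    c=cam(n); save(c,n+'4.png')
    for p in nets.silhouettes(n,'screwdriver')[:3]: P=pts(c,p['pixels']); print(p['conf'],np.median(P,0).round(4)); q=cv2.minAreaRect((P[:,:2]*1000).astype(np.float32)); print(q)
a=cv2.imread('pics/side4.png')[120:270,160:360]; b=cv2.imread('pics/w4.png'); cv2.imwrite('pics/c4.png',np.hstack([cv2.resize(a,(400,300),interpolation=2),cv2.resize(b,(400,300))]))"
```

```text
[0.55844833 0.00718004 0.04487886] [-3.14144970e+00 -9.96558350e-05  2.01042529e+00] 6.55
screwdriver (np.int64(249), np.int64(228)) 0.75 [0.5531 0.015  0.0684]
screwdriver (np.int64(494), np.int64(285)) 0.74 [0.6003 0.0582 0.1601]
screwdriver sil 0.83 2211 [0.5429 0.0339 0.0335] z [0.0294 0.0335 0.038  0.0388]
[535.7  51.2] [17.8 92.3] 26.2
screwdriver sil 0.35 76538 [0.4976 0.038  0.0198] z [0.0186 0.0198 0.0626 0.0647]
[522.2 -23.1] [221.2 281.6] 7.2
0.66 [0.5544 0.0177 0.0358]
((561.7941284179688, 2.047313690185547), (21.809349060058594, 92.46981048583984), 22.59308624267578)
0.47 [0.7603 0.0356 0.0149]
((761.66748046875, 33.433380126953125), (10.101601600646973, 64.1882095336914), 64.6146011352539)
0.72 [0.7634 0.0324 0.0134]
((763.0317993164062, 31.123172760009766), (22.121173858642578, 68.08240509033203), 74.3048095703125)
0.69 [0.5545 0.0204 0.0346]
((567.5953979492188, 41.804412841796875), (100.07003021240234, 52.0691032409668), 59.67144012451172)
```

View pics/c4.png

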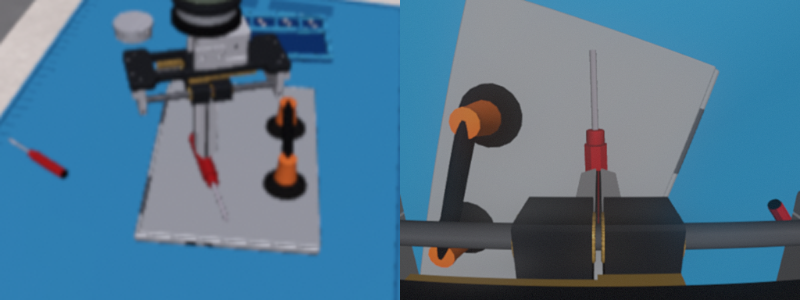

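The left panel shows the fingers closed at the handle (side (195,165)). The right panel shows the finger pads in front of the handle, with width about 0, so they seem to sit above it. I'll measure the fingertip depth.

```bash
python3 - <<'E'
from h import *
c=cam('wrist')
Ti=np.linalg.inv(T_tool())
for v in range(190,290,8):
    row=[]
    for u in (225,240,252,255,258,262,266,275,290):
        m=np.zeros((384,512),bool); m[v,u]=1; P=pts(c,m)
        if len(P): p=Ti[:3,:3]@P[0]+Ti[:3,3]; row.append((u,*(p*1000).round().astype(int).tolist(),c['img'][v,u].tolist()))
    print(v,[r for r in row if r[0] in(240,258,262,275)])
print(ctrl.observe()['grip_width'])
cv2.imwrite('pics/w4c.png',cv2.resize(c['img'][140:300,170:350,::-1],None,fx=4,fy=3.6,interpolation=2))
E
```

```text
190 [(240, 22, -7, 9, [115, 45, 48]), (258, 22, 4, 8, [132, 47, 50]), (262, 21, 6, 11, [131, 45, 49]), (275, 18, 15, 26, [145, 146, 150])]
198 [(240, 17, -7, 9, [115, 44, 47]), (258, 17, 4, 8, [130, 45, 46]), (262, 16, 6, 10, [132, 44, 49]), (275, 12, 15, 25, [146, 147, 149])]
206 [(240, 12, -7, 9, [114, 42, 44]), (258, 12, 4, 9, [129, 43, 46]), (262, 11, 6, 10, [130, 40, 45]), (275, 7, 15, 25, [144, 146, 150])]
214 [(240, 6, -8, 9, [114, 43, 44]), (258, 7, 4, 9, [129, 43, 48]), (262, 6, 6, 10, [131, 40, 43]), (275, 1, 15, 25, [145, 146, 149])]
222 [(240, 9, -7, -14, [108, 107, 109]), (258, 10, 3, -15, [109, 108, 110]), (262, 9, 6, -14, [110, 107, 110]), (275, 9, 13, -14, [113, 114, 116])]
230 [(240, 9, -6, -26, [107, 106, 108]), (258, 9, 3, -26, [106, 105, 108]), (262, 9, 5, -26, [107, 106, 109]), (275, 9, 12, -27, [106, 106, 109])]
238 [(240, 9, -6, -37, [104, 105, 108]), (258, 9, 3, -37, [105, 105, 108]), (262, 9, 5, -37, [105, 105, 107]), (275, 10, 11, -38, [108, 107, 111])]
246 [(240, 9, -5, -47, [105, 106, 108]), (258, 9, 3, -46, [103, 102, 104]), (262, 9, 5, -47, [104, 103, 105]), (275, 9, 11, -47, [106, 106, 108])]
254 [(240, 34, -3, -107, [41, 40, 42]), (258, 10, 3, -56, [103, 102, 104]), (262, 33, 3, -106, [40, 38, 42]), (275, 33, 6, -107, [44, 43, 43])]
262 [(240, 34, -2, -112, [44, 44, 43]), (258, 10, 3, -64, [86, 86, 86]), (262, 33, 3, -111, [42, 38, 41]), (275, 33, 6, -111, [47, 45, 47])]
270 [(240, 34, -2, -116, [47, 46, 44]), (258, 9, 3, -69, [75, 71, 71]), (262, 33, 3, -115, [44, 44, 44]), (275, 34, 6, -116, [47, 44, 45])]
278 [(240, 33, -2, -119, [42, 41, 43]), (258, 32, 2, -116, [94, 77, 51]), (262, 34, 3, -120, [49, 44, 41]), (275, 34, 5, -120, [45, 45, 45])]
286 [(240, 33, -2, -122, [39, 36, 39]), (258, 31, 2, -119, [107, 87, 55]), (262, 33, 3, -122, [51, 42, 35]), (275, 34, 5, -123, [36, 34, 34])]
0.0005082596405376728
```

View pics/w4c.png

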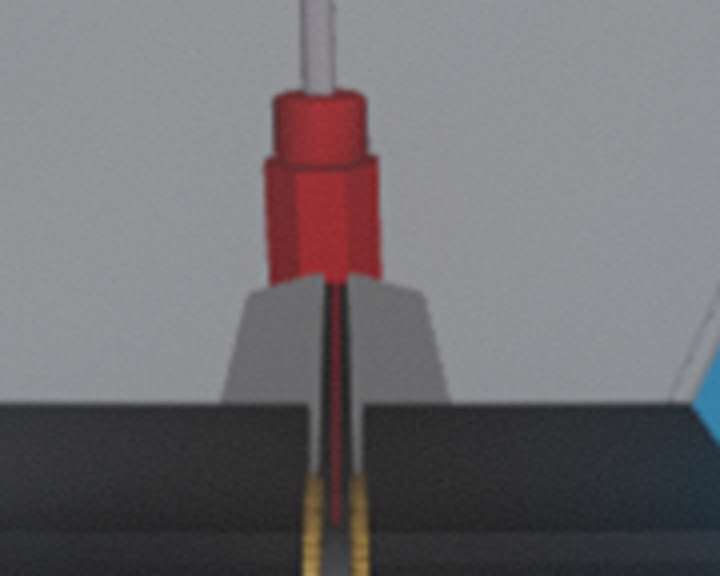

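The crop shows the fingertips ending at about row 218 above the handle, near tool z = −8 mm rather than +22 mm. I'll cross-check with the side and scene cameras.

```bash
python3 - <<'E'
from h import *
for n in ('side','scene'):
    c=cam(n); P=pts(c,np.ones((384,512),bool)); I=c['img'][c['depth']>0]
    m=(np.hypot(P[:,0]-.558,P[:,1]-.007)<.022)&(P[:,2]>.03)&(P[:,2]<.14)
    for p,i in sorted(zip(P[m].tolist(),I[m].tolist()),key=lambda t:t[0][2])[::4]: print(n,np.round(p,3),i)
E
```

```text
side [0.56  0.022 0.031] [114, 66, 72]
side [0.549 0.003 0.033] [130, 99, 108]
side [0.56  0.021 0.034] [119, 48, 53]
side [0.548 0.012 0.035] [119, 48, 53]
side [ 0.571 -0.001  0.035] [123, 61, 68]
side [0.567 0.003 0.036] [129, 52, 58]
side [0.559 0.017 0.037] [135, 20, 24]
side [0.561 0.01  0.037] [138, 28, 33]
side [0.55  0.023 0.038] [149, 21, 26]
side [0.552 0.016 0.038] [147, 21, 26]
side [0.554 0.006 0.038] [127, 47, 52]
side [0.543 0.022 0.038] [122, 67, 74]
side [0.555 0.022 0.039] [139, 20, 24]
side [0.555 0.015 0.039] [148, 21, 26]
side [0.553 0.012 0.04 ] [138, 25, 30]
side [0.559 0.016 0.049] [132, 96, 104]
side [0.55  0.015 0.054] [133, 121, 130]
side [0.548 0.012 0.055] [139, 138, 148]
side [0.559 0.017 0.056] [128, 126, 135]
side [0.557 0.017 0.057] [92, 91, 98]
side [0.55  0.014 0.059] [134, 134, 143]
side [0.57  0.013 0.061] [108, 71, 77]
side [0.563 0.021 0.062] [135, 130, 139]
side [0.554 0.016 0.063] [74, 74, 80]
side [0.553 0.014 0.064] [116, 116, 124]
side [0.559 0.02  0.065] [127, 126, 135]
side [0.57  0.012 0.066] [103, 79, 86]
side [0.556 0.018 0.068] [92, 
[... 3909 characters left out ...]
14 0.082] [96, 100, 103]
scene [0.556 0.018 0.083] [62, 64, 68]
scene [0.547 0.013 0.085] [94, 98, 102]
scene [0.556 0.017 0.086] [61, 66, 68]
scene [0.564 0.021 0.088] [91, 98, 97]
scene [0.571 0.012 0.091] [55, 62, 63]
scene [0.565 0.021 0.093] [92, 98, 101]
scene [0.57  0.016 0.095] [86, 91, 92]
scene [0.556 0.018 0.096] [96, 102, 103]
scene [0.552 0.015 0.099] [90, 96, 97]
scene [0.561 0.02  0.101] [95, 102, 103]
scene [0.565 0.022 0.103] [97, 102, 105]
scene [0.564 0.021 0.105] [96, 101, 104]
scene [0.553 0.016 0.108] [88, 96, 96]
scene [0.564 0.02  0.112] [101, 106, 109]
scene [0.564 0.019 0.114] [57, 63, 66]
scene [0.557 0.019 0.118] [42, 46, 47]
scene [0.57  0.01  0.124] [51, 60, 60]
```

All cameras agree: the real fingertips stand at z ≈ 0.053 while the reported TCP is 0.045. The physical gripper is therefore about 30 mm higher than the nominal figures say, and only the air was gripped. I'll correct for that, descending gently with the force watched.

>>> {"api": "servo_tool", "payload": {"motion": [{"dx": 0,"dy": 0,"dz": 0,"yaw": 0},{"dx": 0,"dy": 0,"dz": 0,"yaw": 0},{"dx": 0,"dy": 0,"dz": 0,"yaw": 0},{"dx": 0,"dy": 0,"dz": 0,"yaw": 0},{"dx": 0,"dy": 0,"dz": 0,"yaw": 0},{"dx": 0,"dy": 0,"dz": 0.008,"yaw": 0},{"dx": 0,"dy": 0,"dz": 0.014,"yaw": 0},{"dx": 0,"dy": 0,"dz": 0.019,"yaw": 0},{"dx": 0,"dy": 0,"dz": 0.024,"yaw": 0},{"dx": 0,"dy": 0,"dz": 0.027,"yaw": 0},{"dx": 0,"dy": 0,"dz": 0.029,"yaw": 0},{"dx": 0,"dy": 0,"dz": 0.029,"yaw": 0}], "jaw": 0.45}}

```text
time: 8.2
tool_pos: [0.5581, 0.0072, 0.0168]
ee_rot: [-3.14, -0.001, 2.011]
force: [-3.2, -0.3, 7.1]
grip_width: 0.0424
grip_force: 3.4
```

>>> {"api": "servo_tool", "payload": {"motion": [{"dx": 0,"dy": 0,"dz": 0,"yaw": 0},{"dx": 0,"dy": 0,"dz": 0,"yaw": 0},{"dx": 0,"dy": 0,"dz": 0,"yaw": 0},{"dx": 0,"dy": 0,"dz": 0,"yaw": 0},{"dx": 0,"dy": 0,"dz": 0,"yaw": 0},{"dx": 0,"dy": 0,"dz": 0,"yaw": 0},{"dx": 0,"dy": 0,"dz": 0,"yaw": 0}], "jaw": 0}}

```text
time: 8.9
tool_pos: [0.5593, 0.0069, 0.0168]
ee_rot: [3.14, 0.001, 2.011]
force: [-1.6, -0.5, 5.0]
grip_width: 0.0173
grip_force: 30.7
```

>>> {"api": "servo_tool", "payload": {"motion": [{"dx": 0,"dy": 0,"dz": -0.02,"yaw": 0},{"dx": 0,"dy": 0,"dz": -0.05,"yaw": 0},{"dx": 0,"dy": 0,"dz": -0.09,"yaw": 0},{"dx": 0,"dy": 0,"dz": -0.12,"yaw": 0},{"dx": -0.02,"dy": -0.015,"dz": -0.12,"yaw": 7},{"dx": -0.05,"dy": -0.035,"dz": -0.12,"yaw": 15},{"dx": -0.08,"dy": -0.055,"dz": -0.12,"yaw": 23},{"dx": -0.11,"dy": -0.075,"dz": -0.12,"yaw": 31},{"dx": -0.14,"dy": -0.095,"dz": -0.12,"yaw": 39},{"dx": -0.17,"dy": -0.115,"dz": -0.12,"yaw": 47},{"dx": -0.19,"dy": -0.13,"dz": -0.12,"yaw": 54},{"dx": -0.2,"dy": -0.135,"dz": -0.12,"yaw": 58}], "jaw": 0}}

```text
time: 10.1
tool_pos: [0.5205, -0.2337, 0.1352]
ee_rot: [-3.141, 0.001, 0.992]
force: [0.3, 0.7, -1.0]
grip_width: 0.0178
grip_force: 30.0
```

```bash
python3 go.py .5169 -.3215 .06 10.4; python3 look.py w5.png screwdriver_mid,tray_bay screwdriver,tray
```

```text
10.1 [ 0.5205 -0.2337  0.1352] yaw 56.82 -> d [-0.0754  0.045   0.0753] yaw 46.41823729120361 w 0.01781824243260461 f [ 0.26  0.74 -1.01] q6 0.006154935498062477
[ 0.52084607 -0.23462383  0.13534069] [3.14106360e+00 1.34132790e-03 9.90204761e-01] 10.15
screwdriver_mid (np.int64(255), np.int64(204)) 0.86 [ 0.5339 -0.2156  0.1563]
screwdriver_mid (np.int64(252), np.int64(244)) 0.43 [ 0.5203 -0.2334  0.1563]
tray_bay (np.int64(307), np.int64(244)) 0.69 [ 0.5321 -0.3189  0.0051]
screwdriver sil 0.82 5229 [ 0.5294 -0.2211  0.1534] z [0.1475 0.1534 0.1567 0.1574]
[ 506.1 -256.8] [293.  36.] 56.7
tray sil 0.75 10614 [ 0.5959 -0.3179  0.0057] z [0.0042 0.0057 0.0136 0.0144]
[ 540.  -315.9] [208.5 158. ] 5.0
```

>>> {"api": "servo_tool", "payload": {"motion": [{"dx": -0.02,"dy": 0.01,"dz": 0,"yaw": 8},{"dx": -0.04,"dy": 0.02,"dz": 0.01,"yaw": 16},{"dx": -0.06,"dy": 0.035,"dz": 0.02,"yaw": 24},{"dx": -0.075,"dy": 0.045,"dz": 0.04,"yaw": 32},{"dx": -0.075,"dy": 0.045,"dz": 0.06,"yaw": 40},{"dx": -0.075,"dy": 0.045,"dz": 0.075,"yaw": 46.4},{"dx": -0.075,"dy": 0.045,"dz": 0.075,"yaw": 46.4},{"dx": -0.075,"dy": 0.045,"dz": 0.075,"yaw": 46.4}], "jaw": 0}}

```text
time: 11.15
tool_pos: [0.5189, -0.3176, 0.0609]
ee_rot: [-3.141, 0.0, 0.193]
force: [-0.3, -1.0, -0.3]
grip_width: 0.0177
grip_force: 30.0
```

```bash
python3 go.py .5169 -.3215 .003 10.4; python3 - <<'E'
from h import *
c=cam('wrist'); T=T_tool(); P=pts(c,np.ones((384,512),bool)); I=c['img'][c['depth']>0]
# screwdriver points: above tray, ahead of grip along tool x
d=(P-T[:3,3])@T[:3,:3]
m=(abs(d[:,1])<.012)&(P[:,2]>.045)&(P[:,2]<.09)&(d[:,0]>.012)&(d[:,0]<.13)
print('x range in tool',d[m][:,0].min(),d[m][:,0].max()); 
k=np.polyfit(d[m][:,0],d[m][:,1],1); print('yaw off deg',np.degrees(np.arctan(k[0])),'y at 0',k[1]); kz=np.polyfit(d[m][:,0],d[m][:,2],1); print(kz)
for a in (20,30,40,50,60,70,80,90): 
    q=m&(abs(d[:,0]*1000-a)<4); print(a,q.sum(),d[q].mean(0).round(4) if q.sum() else '')
for n in ('side','scene'):
    c=cam(n)
    for p in nets.silhouettes(n,'screwdriver')[:2]:
        Q=pts(c,p['pixels']); print(n,p['conf'],np.median(Q,0).round(3))
E
```

```text
11.15 [ 0.5189 -0.3176  0.0609] yaw 11.03 -> d [-0.0027  0.0034  0.0579] yaw 0.6309168091719357 w 0.01769117750318696 f [-0.25 -1.04 -0.28] q6 0.6867306727622058
x range in tool 0.012029102629899528 0.09694478416875708
yaw off deg -0.025350339670192824 y at 0 -0.0008858988708715861
[ 0.08202034 -0.01886545]
20 487 [ 0.0201 -0.0009 -0.0185]
30 412 [ 0.0301 -0.0009 -0.0166]
40 223 [ 0.0388 -0.001  -0.0132]
50 153 [ 0.05   -0.0009 -0.0128]
60 159 [ 0.06   -0.0009 -0.0128]
70 159 [ 0.07   -0.0009 -0.0128]
80 166 [ 0.08   -0.0009 -0.0129]
90 164 [ 0.09   -0.0009 -0.0129]
side 0.65 [0.756 0.038 0.015]
side 0.56 [ 0.496 -0.313  0.078]
scene 0.72 [ 0.496 -0.314  0.08 ]
scene 0.62 [0.765 0.032 0.013]
```

>>> {"api": "servo_tool", "payload": {"motion": [{"dx": -0.007,"dy": 0.0035,"dz": 0.015,"yaw": 0.6},{"dx": -0.007,"dy": 0.0035,"dz": 0.03,"yaw": 0.6},{"dx": -0.007,"dy": 0.0035,"dz": 0.04,"yaw": 0.6},{"dx": -0.007,"dy": 0.0035,"dz": 0.047,"yaw": 0.6},{"dx": -0.007,"dy": 0.0035,"dz": 0.052,"yaw": 0.6},{"dx": -0.007,"dy": 0.0035,"dz": 0.055,"yaw": 0.6},{"dx": -0.007,"dy": 0.0035,"dz": 0.0565,"yaw": 0.6},{"dx": -0.007,"dy": 0.0035,"dz": 0.0565,"yaw": 0.6}], "jaw": 0}}

```text
time: 12.2
tool_pos: [0.5127, -0.3235, 0.0045]
ee_rot: [3.141, -0.0, 0.178]
force: [0.1, 0.1, -0.7]
grip_width: 0.0174
grip_force: 30.0
```

>>> {"api": "servo_tool", "payload": {"motion": [{"dx": 0,"dy": 0,"dz": 0.0008,"yaw": 0},{"dx": 0,"dy": 0,"dz": 0.0015,"yaw": 0},{"dx": 0,"dy": 0,"dz": 0.0015,"yaw": 0}], "jaw": 0}}

```text
time: 12.5
tool_pos: [0.5126, -0.3235, 0.0032]
ee_rot: [3.141, -0.0, 0.178]
force: [-0.2, 0.1, -0.3]
grip_width: 0.0177
grip_force: 30.0
```

>>> {"api": "servo_tool", "payload": {"motion": [{"dx": 0,"dy": 0,"dz": 0.0008,"yaw": 0},{"dx": 0,"dy": 0,"dz": 0.0015,"yaw": 0},{"dx": 0,"dy": 0,"dz": 0.0015,"yaw": 0}], "jaw": 0}}

```text
time: 12.8
tool_pos: [0.5127, -0.3236, 0.0023]
ee_rot: [3.141, -0.0, 0.178]
force: [-1.5, 1.3, 5.0]
grip_width: 0.0181
grip_force: 32.4
```

>>> {"api": "servo_tool", "payload": {"motion": [{"dx": 0,"dy": 0,"dz": 0,"yaw": 0},{"dx": 0,"dy": 0,"dz": 0,"yaw": 0},{"dx": 0,"dy": 0,"dz": 0,"yaw": 0},{"dx": 0,"dy": 0,"dz": 0,"yaw": 0},{"dx": 0,"dy": 0,"dz": -0.01,"yaw": 0},{"dx": 0,"dy": 0,"dz": -0.03,"yaw": 0},{"dx": 0,"dy": 0,"dz": -0.07,"yaw": 0},{"dx": 0,"dy": 0,"dz": -0.11,"yaw": 0},{"dx": 0,"dy": 0,"dz": -0.14,"yaw": 0},{"dx": 0,"dy": 0,"dz": -0.14,"yaw": 0}], "jaw": 0.33}}

```text
time: 13.8
tool_pos: [0.5149, -0.3247, 0.1468]
ee_rot: [3.136, -0.006, 0.178]
force: [0.3, 0.6, 0.0]
grip_width: 0.0313
grip_force: 0.0
```

```bash
python3 go.py .4655 -.0439 .14 97.2; python3 look.py w6.png screwdriver_mid,tray_bay screwdriver,tray
```

```text
13.8 [ 0.5149 -0.3247  0.1468] yaw 10.21 -> d [ 0.0011 -0.2851  0.0051] yaw -86.99010586307975 w 0.03133819455337799 f [0.33 0.63 0.04] q6 0.6872355427558532
[ 0.51344115 -0.32354735  0.1437443 ] [ 3.13942127e+00 -2.64978237e-03  1.78172954e-01] 13.85
screwdriver_mid (np.int64(249), np.int64(164)) 0.91 [ 0.5351 -0.3173  0.0228]
tray_bay (np.int64(246), np.int64(163)) 0.63 [ 0.5354 -0.3143  0.0217]
screwdriver sil 0.66 1844 [ 0.5148 -0.3229  0.0213] z [0.0154 0.0213 0.0239 0.0245]
[ 532.7 -320. ] [152.6  17.3] 10.4
```

View pics/w6.png

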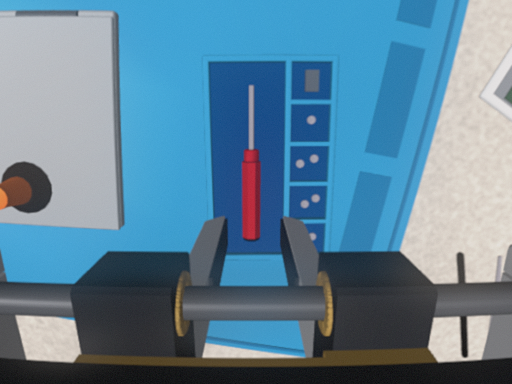

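The screwdriver lies centred in the bay, from tip (251,85) to handle end (250,240), aligned with it. On to the bar.

>>> {"api": "servo_tool", "payload": {"motion": [{"dx": 0,"dy": -0.03,"dz": 0,"yaw": -8},{"dx": 0,"dy": -0.06,"dz": 0,"yaw": -16},{"dx": 0,"dy": -0.1,"dz": 0,"yaw": -24},{"dx": 0,"dy": -0.14,"dz": 0,"yaw": -32},{"dx": 0,"dy": -0.18,"dz": 0,"yaw": -40},{"dx": 0,"dy": -0.21,"dz": 0,"yaw": -48},{"dx": 0,"dy": -0.24,"dz": 0,"yaw": -56},{"dx": 0,"dy": -0.26,"dz": 0,"yaw": -64},{"dx": 0,"dy": -0.275,"dz": 0,"yaw": -72},{"dx": 0.001,"dy": -0.285,"dz": 0,"yaw": -80},{"dx": 0.001,"dy": -0.285,"dz": 0,"yaw": -87},{"dx": 0.001,"dy": -0.285,"dz": 0,"yaw": -87}], "jaw": 0.5}}

```text
time: 15.25
tool_pos: [0.4615, -0.0419, 0.1397]
ee_rot: [-3.138, -0.002, 1.697]
force: [-0.5, 0.1, 0.3]
grip_width: 0.0469
grip_force: 0.0
```

```bash
python3 go.py .4655 -.0439 .036 97.2; python3 look.py w7.png lifter_bar lifter_bar; python3 - <<'E'
from h import *
c=cam('wrist'); T=T_tool(); P=pts(c,np.ones((384,512),bool)); d=(P-T[:3,3])@T[:3,:3]
m=(P[:,2]>.052)&(P[:,2]<.08)&(abs(d[:,1])<.05)&(abs(d[:,0])<.12)
I=c['img'][c['depth']>0]; g=m&(I.max(1)<90)
print(m.sum(),g.sum()); k=np.polyfit(d[g][:,0],d[g][:,1],1); print('bar yaw off(tool)',np.degrees(np.arctan(k[0])),'y at0',k[1],d[g][:,0].min(),d[g][:,0].max(),'top z',np.percentile(P[g][:,2],[50,95]))
o=m&(I[:,0]>120)&(I[:,2]<80); print('orange x',np.percentile(d[o][:,0],[0,10,50,90,100]).round(3), d[o][:,1].mean())
E
```

```text
15.25 [ 0.4615 -0.0419  0.1397] yaw 97.22 -> d [-0.0027  0.0041  0.1037] yaw 0.020031034006478876 w 0.046869717757720385 f [-0.46  0.07  0.33] q6 -0.4037349986514874
[ 0.46182685 -0.04221481  0.13997028] [-3.13862517e+00 -1.35933461e-03  1.69411164e+00] 15.3
lifter_bar (np.int64(319), np.int64(184)) 0.69 [ 0.5243 -0.0327  0.02  ]
lifter_bar (np.int64(257), np.int64(200)) 0.64 [ 0.4653 -0.0438  0.0648]
lifter_bar sil 0.92 51942 [0.512  0.0118 0.0198] z [0.0185 0.0198 0.0614 0.0647]
[527.4 -39.9] [211.9 318.6] 7.2
2783 1907
bar yaw off(tool) -0.399861954916161 y at0 0.0029584658757843144 -0.05700269863383146 0.05469934293920659 top z [0.06378647 0.06542054]
orange x [-0.066 -0.061  0.05   0.061  0.065] 0.002868965844064103
```

>>> {"api": "servo_tool", "payload": {"motion": [{"dx": -0.001,"dy": 0.003,"dz": 0.02,"yaw": 0},{"dx": -0.001,"dy": 0.003,"dz": 0.045,"yaw": 0},{"dx": -0.001,"dy": 0.003,"dz": 0.065,"yaw": 0},{"dx": -0.001,"dy": 0.003,"dz": 0.08,"yaw": 0},{"dx": -0.001,"dy": 0.003,"dz": 0.092,"yaw": 0},{"dx": -0.001,"dy": 0.003,"dz": 0.1,"yaw": 0},{"dx": -0.001,"dy": 0.003,"dz": 0.104,"yaw": 0},{"dx": -0.001,"dy": 0.003,"dz": 0.104,"yaw": 0}], "jaw": 0.5}}

```text
time: 16.25
tool_pos: [0.466, -0.0434, 0.0372]
ee_rot: [-3.141, -0.0, 1.696]
force: [-0.1, -0.6, 0.1]
grip_width: 0.0469
grip_force: 0.0
```

>>> {"api": "servo_tool", "payload": {"motion": [{"dx": 0,"dy": 0,"dz": 0,"yaw": 0},{"dx": 0,"dy": 0,"dz": 0,"yaw": 0},{"dx": 0,"dy": 0,"dz": 0,"yaw": 0},{"dx": 0,"dy": 0,"dz": 0,"yaw": 0},{"dx": 0,"dy": 0,"dz": 0,"yaw": 0},{"dx": 0,"dy": 0,"dz": 0,"yaw": 0},{"dx": 0,"dy": 0,"dz": 0,"yaw": 0}], "jaw": 0}}

```text
time: 16.95
tool_pos: [0.4646, -0.0435, 0.0375]
ee_rot: [-3.138, -0.0, 1.697]
force: [-4.3, -1.3, 5.7]
grip_width: 0.0131
grip_force: 30.0
```

```bash
python3 - <<'E'
from h import *
s=ctrl.observe(); T=T_tool(); print(s['tool_pos'],s['ee_rot'],s['force'],s['grip_width'])
w=np.radians(7.2); fx=np.array([np.cos(w),np.sin(w),0])
th0=np.arctan2(44,165); r=np.hypot(165,44)/1000
for a in range(0,61,5):
    t=th0+np.radians(a); hx=-r*np.cos(t)+.165; hz=r*np.sin(t)-.044
    d=T[:3,:3].T@(fx*hx+[0,0,hz]); print(a,d.round(4))
E
```

```text
[ 0.46460495 -0.04350769  0.03751827] [-3.13821742e+00 -1.16608235e-04  1.69677587e+00] [-4.32343129 -1.31307164  5.67103199] 0.01305753678665112
0 [ 0. -0. -0.]
5 [ 0.      0.0044 -0.0142]
10 [ 0.      0.0101 -0.028 ]
15 [-0.      0.0169 -0.0413]
20 [-0.      0.0248 -0.0539]
25 [-0.      0.0338 -0.0657]
30 [-0.      0.0438 -0.0768]
35 [-0.      0.0548 -0.0869]
40 [-0.      0.0666 -0.096 ]
45 [-0.      0.0791 -0.1041]
50 [-0.      0.0923 -0.111 ]
55 [-0.      0.106  -0.1168]
60 [-0.      0.1202 -0.1213]
```

>>> {"api": "servo_tool", "payload": {"motion": [{"dx": 0,"dy": 0.001,"dz": -0.004,"yaw": 0},{"dx": 0,"dy": 0.0028,"dz": -0.0095,"yaw": 0},{"dx": 0,"dy": 0.0044,"dz": -0.0142,"yaw": 0},{"dx": 0,"dy": 0.0071,"dz": -0.021,"yaw": 0},{"dx": 0,"dy": 0.0101,"dz": -0.028,"yaw": 0},{"dx": 0,"dy": 0.0134,"dz": -0.0347,"yaw": 0},{"dx": 0,"dy": 0.0169,"dz": -0.0413,"yaw": 0},{"dx": 0,"dy": 0.0207,"dz": -0.0477,"yaw": 0},{"dx": 0,"dy": 0.0248,"dz": -0.0539,"yaw": 0},{"dx": 0,"dy": 0.0292,"dz": -0.0599,"yaw": 0},{"dx": 0,"dy": 0.0338,"dz": -0.0657,"yaw": 0},{"dx": 0,"dy": 0.0338,"dz": -0.0657,"yaw": 0}], "jaw": 0}}

```text
time: 18.15
tool_pos: [0.4966, -0.0394, 0.1037]
ee_rot: [-3.134, -0.0, 1.697]
force: [-11.2, -3.4, 5.0]
grip_width: 0.0132
grip_force: 30.0
```

```bash
cat > lid.py <<'E'
from h import *
w=np.radians(7.2); fx=np.array([np.cos(w),np.sin(w),0]); ly=np.array([-np.sin(w),np.cos(w),0])
hinge=np.array([.530,-.0358,.002])+fx*.1+np.array([0,0,.0115])
s=ctrl.observe(); g=np.array(s['tool_pos'])+[0,0,.0213]  # bar height in grip
d=g-hinge; print('kin angle',np.degrees(np.arctan2(d[2],-d@fx))-np.degrees(np.arctan2(44,165)),'r',np.hypot(d[2],d@fx),s['force'].round(1),s['grip_width'],s['time'])
for n in ('side','scene','wrist'):
    c=cam(n); P=pts(c,np.ones((384,512),bool)); I=c['img'][c['depth']>0].astype(int); save(c,'lid_%s_%d.png'%(n,s['time']*100))
    q=P-hinge; X=-q@fx; Y=q@ly; Z=q[:,2]; R_=np.hypot(X,Z)
    m=(abs(Y)<.145)&(abs(Y)>.075)&(R_>.06)&(R_<.2)&(X>0)&(Z>.02)&(np.ptp(I,axis=1)<35)&(I.min(1)>60)
    if m.sum()<40: print(n,m.sum()); continue
    a=np.degrees(np.arctan2(Z[m],X[m])); off=np.degrees(.006/np.median(R_[m]))
    print(n,m.sum(),'median polar',np.median(a),'pct',np.percentile(a,[10,90]).round(1),'minus ~',round(off,1))
E
python3 lid.py
```

```text
kin angle 24.90067301512784 r 0.17400384333830085 [-11.2  -3.4   5. ] 0.013193920653088097 18.15
side 1668 median polar 27.133771483913957 pct [25.9 29.6] minus ~ 2.8
scene 1856 median polar 26.81445681433234 pct [25.6 29. ] minus ~ 2.9
wrist 21007 median polar 26.37297382079896 pct [25.6 28.3] minus ~ 2.5
```

>>> {"api": "servo_tool", "payload": {"motion": [{"dx": 0,"dy": 0.0035,"dz": -0.0065,"yaw": 0},{"dx": 0,"dy": 0.009,"dz": -0.0125,"yaw": 0},{"dx": 0,"dy": 0.0143,"dz": -0.0177,"yaw": 0},{"dx": 0,"dy": 0.0197,"dz": -0.0227,"yaw": 0},{"dx": 0,"dy": 0.0256,"dz": -0.0274,"yaw": 0},{"dx": 0,"dy": 0.0317,"dz": -0.0319,"yaw": 0},{"dx": 0,"dy": 0.038,"dz": -0.0361,"yaw": 0},{"dx": 0,"dy": 0.0443,"dz": -0.0401,"yaw": 0},{"dx": 0,"dy": 0.051,"dz": -0.0437,"yaw": 0},{"dx": 0,"dy": 0.0577,"dz": -0.0471,"yaw": 0},{"dx": 0,"dy": 0.0577,"dz": -0.0471,"yaw": 0}], "jaw": 0}}

```text
time: 19.4
tool_pos: [0.5579, -0.032, 0.1527]
ee_rot: [3.14, 0.001, 1.697]
force: [-5.3, -0.6, 7.5]
grip_width: 0.013
grip_force: 30.0
```

```bash
python3 lid.py
```

```text
kin angle 50.96385479236335 r 0.17579836096609391 [-5.3 -0.6  7.5] 0.012984853611623354 19.4
side 974 median polar 53.05220886933453 pct [52.2 55.5] minus ~ 2.4
scene 1743 median polar 52.99675933983507 pct [51.9 54.9] minus ~ 3.0
wrist 16059 median polar 52.70092619621711 pct [52.1 54.5] minus ~ 2.4
```

>>> {"api": "servo_tool", "payload": {"motion": [{"dx": 0,"dy": 0.0045,"dz": -0.0025,"yaw": 0},{"dx": 0,"dy": 0.01,"dz": -0.005,"yaw": 0},{"dx": 0,"dy": 0.016,"dz": -0.0075,"yaw": 0},{"dx": 0,"dy": 0.0215,"dz": -0.0092,"yaw": 0},{"dx": 0,"dy": 0.0265,"dz": -0.0106,"yaw": 0},{"dx": 0,"dy": 0.0265,"dz": -0.0106,"yaw": 0},{"dx": 0,"dy": 0.0265,"dz": -0.0106,"yaw": 0},{"dx": 0,"dy": 0.0265,"dz": -0.0106,"yaw": 0}], "jaw": 0}}

```text
time: 20.35
tool_pos: [0.5844, -0.0286, 0.1624]
ee_rot: [3.139, 0.001, 1.696]
force: [-3.3, -2.0, 6.6]
grip_width: 0.0126
grip_force: 30.0
```

```bash
python3 lid.py
```

```text
kin angle 60.221755967881975 r 0.1760273125074897 [-3.3 -2.   6.6] 0.01259904716974072 20.35
side 625 median polar 62.42971887021499 pct [61.7 64.5] minus ~ 2.4
scene 1580 median polar 62.46995430688537 pct [61.5 64.4] minus ~ 2.9
wrist 13654 median polar 62.36826426004165 pct [61.8 64.2] minus ~ 2.4
```

>>> {"api": "servo_tool", "payload": {"motion": [{"dx": 0,"dy": 0,"dz": 0,"yaw": 0},{"dx": 0,"dy": 0,"dz": 0,"yaw": 0},{"dx": 0,"dy": 0,"dz": 0,"yaw": 0},{"dx": 0,"dy": 0,"dz": 0,"yaw": 0},{"dx": 0,"dy": 0,"dz": 0,"yaw": 0}], "jaw": 0}}

```text
time: 21.0
tool_pos: [0.5844, -0.0286, 0.1624]
ee_rot: [3.139, 0.001, 1.696]
force: [-3.0, -1.8, 5.8]
grip_width: 0.0131
grip_force: 30.0
```

```bash
python3 lid.py; ls pics
```

```text
kin angle 60.20957512530191 r 0.17604586257470767 [-3.  -1.8  5.8] 0.013092398685947932 21.0
side 628 median polar 62.43400715513498 pct [61.7 64.6] minus ~ 2.4
scene 1568 median polar 62.40285473432063 pct [61.5 64.3] minus ~ 2.9
wrist 13666 median polar 62.36307272880252 pct [61.7 64.2] minus ~ 2.4
c4.png
lid_scene_1814.png
lid_scene_1939.png
lid_scene_2035.png
lid_scene_2100.png
lid_side_1814.png
lid_side_1939.png
lid_side_2035.png
lid_side_2100.png
lid_wrist_1814.png
lid_wrist_1939.png
lid_wrist_2035.png
lid_wrist_2100.png
scene0.png
scene4.png
side0.png
side4.png
side_crop.png
w1.png
w2.png
w3.png
w4.png
w4c.png
w5.png
w6.png
w7.png
```

View pics/lid_side_2035.png

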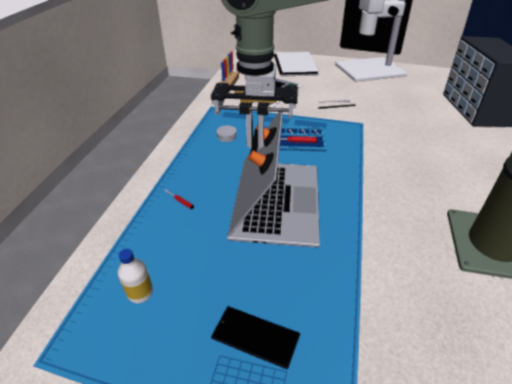

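The lid stands open at 60° with the bar gripped (265,140), the screwdriver is in the bay (303,139), and the phone, bottle and tin are undisturbed.

```bash
python3 -c "
from bench import hand_in; print(hand_in())"
```

```text
the job is handed in; nothing more can be done
None
```

The job is handed in at about 21 s (no verdict came back): the screwdriver lies released and lengthwise in the tool bay, the arm still grips the lifter bar with the lid at about 60°, and the phone, bottle and tin look untouched in the last picture.

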